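# Tighten the pump cover's four lever nuts in cross order

### The arm

A 7-joint arm with a two-finger parallel gripper is mounted at the origin on the work surface; the furniture and walls round the work are solid. World frame = base frame: x ahead of the robot, y to its left, z up, the work surface at z = 0. Lengths are in m, angles in rad, forces in N, time in s.
With the tool pointing down it reaches from about 0.4 to 0.85 m from the base axis. Payload 10.4 kg.
Tool frame: the origin (TCP) lies on the front face of the gripper's body, between the roots of the fingers; the fingertips stand 73 mm ahead of it and the grasp point (between the pads) lies 54 mm ahead of it; x points along the fingers, y is the direction in which the jaws open and shut, and the axes are right-handed (so a half turn about x gives the same grasp; the last joint's range is limited). The gripper opens to 85 mm and grips with 20 to 120 N. Pads are 22 mm wide; open, the fingers measure 114 mm over their backs; the gripper's body (76 mm by 85 mm) begins 54 mm behind the grasp point. The pads swing forward as they close: fully open they stand 13 mm farther back than shut.
Start: joints at [-1.279, 0.332, -0.065, 1.46, 0.022, 1.35, -0.088], TCP at [0.194, 0.594, 0.304] pointing down, gripper open.
Joint ranges: [-2.6, 2.6], [-0.5, 2.12], [-1.47, 1.34], [0.16, 2.42], [-1.27, 4.41], [0.06, 2.06], [-2.6, 2.6]. Speed limits (rad/s): [2.22, 2.22, 2.79, 2.79, 3.14, 3.14, 3.14].

### API

Orientations are given as a unit quaternion [x, y, z, w].
In Python, from workcell import manip gives the robot as it stands. The module is installed in compiled form; this text tells all that it offers.
- The arm moves only by the tool arm_command, never from a script. Its argument "moves" is a list that holds one entry, the list of rows, each a list of 5 numbers: the closure, from 0 (fully open) to 1 (shut), then the shift along the tool's x, y, z in units of 25 mm (1.0 is 25 mm), then the turn about the tool's x in degrees. A call has 1 to 12 rows; each row shifts and turns the commanded pose from where the row before left it, along the tool's axes as they then stand; what a row does not reach is not made up. A row lasts 1/12 s, in which the tool goes at most 41.7 mm and 7.16 degrees, less where a joint would pass 70% of its speed; a pose out of reach is approached as far as the arm can. A call is refused whole if a number of a shift passes 1 or a number of a turn 7.16, either way. A call with a gripper value outside its range is refused whole. The fingers move at their own pace and stop on an object; "force" is the grip in N (left out, the last holds). Time passes only in rows, so rows that do not move let the fingers close. It gives the time, the measured TCP pose, the force and the opening at its end, in the units of the state.
- manip.get_obs(): the state, without advancing time (a new reading comes with each control period).
- manip.camera(name): name is "side" or "top"; returns the picture (480x640x3 uint8, red, green, blue); there is no depth.
- manip.camera_info(name): a dict with "vfov" (degrees; the focal length in pixels is half the picture's height over the tangent of half this angle, whatever the lens; pixels are square), "cx", "cy" (the principal point, pixels), "dist_coeffs" ([k1, k2, p1, p2, k3] as OpenCV has them; the pictures are not rectified), "pose" (4x4, takes a point from camera to world coordinates). Camera axes: x right, y down, z forward; pixel columns grow to the right and rows downward; lengths in m; the calibration is good to about 2 mm. A picture is of the moment at which its call begins. camera_info takes no time and is no camera call.
- manip.hand_in(): hands the job in, once; it reports no verdict.
Trained networks look in the newest picture that a camera, given by its name, has taken for a name from the list of things; names that differ only in an ending like _2 or _b are one class to them, and where a whole thing is asked for, a point or a joint stands for the part that bears it (a point fixed in the world has none). Each returns a list of dicts, best first, with "confidence" (0 to 1); they miss things now and then, are a little off and sometimes report something else, mostly with a low value. They report only what shows in the picture. A call takes as long as a camera call.
- manip.regions_of(query, camera): "mask" (480x640 bool, what is visible of it) and "rect" ([left, top, right, bottom] in pixels, round what is visible of it).
- manip.pinpoint(query, camera): "pixel" ([row, column] in pixels: a listed point, or the origin of a listed thing).
The state is a dict: "clock": time; "joint_pos": joint angles; "joint_velocities": joint speeds; "tau": joint torques, N m; "position": TCP position; "ee_rot": TCP orientation; "ft_force": force on the tool from outside, world axes, zero at the start; "torque": the same for the moment, N m; "grip_width": opening from 0.0 (shut) to 1.0 (fully open).
Only numpy, scipy, OpenCV 4.12 (cv2) and the standard library are available. Lean on these libraries where they do the work, as an engineer would, in place of code of your own. Each camera call takes 0.05 s, during which the arm holds its last target.

### The job

Tighten the pump cover: turn each of its four lever nuts clockwise, roughly half a turn, until you feel it come up firmly against its stop, in cross order (one nut, then the one diagonally opposite, then the other two), so that the plate goes down evenly and lies flat on the housing. Feel for each stop and do not force the levers (25 N at most), and leave the other things on the table where they are.

Things in the scene. Friction and masses are not known exactly. Their poses are not given: they have to be found in the camera images.
- pump: small grey pump housing fixed to the table: square flange 140x140 mm, flat top face 30 mm above the table, on a 146x146x8 mm foot. Origin: centre of the foot's underside, z up, x and y along the sides. Four studs at (+55,+55), (-55,+55), (-55,-55), (+55,-55) mm carry lever nuts 1, 2, 3, 4 in that order.
- cover: loose square metal cover plate, 140x140x8 mm with a round boss 4 mm high in the middle, on the four studs. Origin: centre of its underside. Spring pins lift it against the nuts' washers, about 5 mm off the housing at the start; when all nuts are home it lies flat, its underside 30 mm above the table.
- nut_1 (a point): on the axis of lever nut 1, at mid-height of its lever bar: 64 mm above the table when home, 68 to 72 mm at the start. Across the plate from it: nut 3. Clockwise from above tightens and lowers it, 12 mm a turn. It turns with a steady drag of 0.12 N m for 2.4 to 3.75 rad, unknown and different for each nut, then stops dead: that is home. It stays where it is left.
- ball_1 (a point): centre of the 15 mm ball at the end of the lever of nut 1, 50 mm from the nut's axis and level with point nut_1. The lever sweeps outside the housing as it tightens, and never meets the others.
- nut_lever_1: lever of nut 1: level round bar 10 mm thick from a hub; nut and hub lie within 14 mm of the axis; can be pushed round with closed fingers; 20 mm free height between bar and cover. Origin on the nut's axis, 26 mm below the bar's middle, z up, x along the bar to the ball. The lever is springy: held at the stop it yields 1 mm for each 4 N pushed 36 mm from the axis. More than 25 N damages it.
- nut_2 (a point): on the axis of lever nut 2, at mid-height of its lever bar: 64 mm above the table when home, 68 to 72 mm at the start. Across the plate from it: nut 4. Clockwise from above tightens and lowers it, 12 mm a turn. It turns with a steady drag of 0.12 N m for 2.4 to 3.75 rad, unknown and different for each nut, then stops dead: that is home. It stays where it is left.
- ball_2 (a point): centre of the 15 mm ball at the end of the lever of nut 2, 50 mm from the nut's axis and level with point nut_2. The lever sweeps outside the housing as it tightens, and never meets the others.
- nut_lever_2: lever of nut 2: level round bar 10 mm thick from a hub; nut and hub lie within 14 mm of the axis; can be pushed round with closed fingers; 20 mm free height between bar and cover. Origin on the nut's axis, 26 mm below the bar's middle, z up, x along the bar to the ball. The lever is springy: held at the stop it yields 1 mm for each 4 N pushed 36 mm from the axis. More than 25 N damages it.
- nut_3 (a point): on the axis of lever nut 3, at mid-height of its lever bar: 64 mm above the table when home, 68 to 72 mm at the start. Across the plate from it: nut 1. Clockwise from above tightens and lowers it, 12 mm a turn. It turns with a steady drag of 0.12 N m for 2.4 to 3.75 rad, unknown and different for each nut, then stops dead: that is home. It stays where it is left.
- ball_3 (a point): centre of the 15 mm ball at the end of the lever of nut 3, 50 mm from the nut's axis and level with point nut_3. The lever sweeps outside the housing as it tightens, and never meets the others.
- nut_lever_3: lever of nut 3: level round bar 10 mm thick from a hub; nut and hub lie within 14 mm of the axis; can be pushed round with closed fingers; 20 mm free height between bar and cover. Origin on the nut's axis, 26 mm below the bar's middle, z up, x along the bar to the ball. The lever is springy: held at the stop it yields 1 mm for each 4 N pushed 36 mm from the axis. More than 25 N damages it.
- nut_4 (a point): on the axis of lever nut 4, at mid-height of its lever bar: 64 mm above the table when home, 68 to 72 mm at the start. Across the plate from it: nut 2. Clockwise from above tightens and lowers it, 12 mm a turn. It turns with a steady drag of 0.12 N m for 2.4 to 3.75 rad, unknown and different for each nut, then stops dead: that is home. It stays where it is left.
- ball_4 (a point): centre of the 15 mm ball at the end of the lever of nut 4, 50 mm from the nut's axis and level with point nut_4. The lever sweeps outside the housing as it tightens, and never meets the others.
- nut_lever_4: lever of nut 4: level round bar 10 mm thick from a hub; nut and hub lie within 14 mm of the axis; can be pushed round with closed fingers; 20 mm free height between bar and cover. Origin on the nut's axis, 26 mm below the bar's middle, z up, x along the bar to the ball. The lever is springy: held at the stop it yields 1 mm for each 4 N pushed 36 mm from the axis. More than 25 N damages it.
- tube_offcut: offcut of square steel tube, 25x110x25 mm; a bystander, to be left alone. Origin: centre of its underside.
- spare_nut: spare plain hex nut lying flat, 33x29x14 mm; a bystander, to be left alone. Origin: centre of its underside.
- soapstone: white soapstone stick, 12x110x8 mm; a bystander, to be left alone. Origin: centre of its underside.
- angle_iron: rusty angle iron offcut, 40x180x40 mm; a bystander, to be left alone. Origin: centre of its underside.
- block: ground steel block, 40x50x40 mm; a bystander, to be left alone. Origin: centre of its underside.
- gusset: triangular gusset plate lying flat, 120x120x10 mm; a bystander, to be left alone. Origin: centre of its underside.
- weld_magnet: flat triangular welding magnet, 55x110x16 mm; a bystander, to be left alone. Origin: centre of its underside.

How it is judged:
On the way:
1. a first pair of diagonally opposite nuts is home ((z of each of nut_1, nut_3 in the frame of pump below 0.06435 m or z of each of nut_2, nut_4 in the frame of pump below 0.06435 m)), for 0.1 s.
At the end, for the whole second after the job is handed in: All four nuts are within 0.35 mm of height (about 0.18 rad of turn) of their stops, and the cover lies at rest on the housing, its underside less than 1 mm above the flange in the middle and tilted by less than 0.012 rad (z of each of nut_1, nut_2, nut_3, nut_4 in the frame of pump below 0.06435 m and z of cover in the frame of pump below 0.031 m and angle between the z axis of cover and the z axis of pump, either way round below 0.012 rad and linear speed of cover below 0.01 m/s); the robot touches nothing.
It fails at once if two neighbouring nuts are tightened (less than 1.2 mm of height from home) while both of the others are still loose ((z of each of nut_1, nut_2 in the frame of pump below 0.0652 m and z of each of nut_3, nut_4 in the frame of pump above 0.0652 m) or (z of each of nut_2, nut_3 in the frame of pump below 0.0652 m and z of each of nut_1, nut_4 in the frame of pump above 0.0652 m) or (z of each of nut_3, nut_4 in the frame of pump below 0.0652 m and z of each of nut_1, nut_2 in the frame of pump above 0.0652 m) or (z of each of nut_4, nut_1 in the frame of pump below 0.0652 m and z of each of nut_2, nut_3 in the frame of pump above 0.0652 m)).
It fails at once if a lever is pushed with more than 25 N (contact force between any of the fingers, the arm and nut_lever_1 above 25 N or contact force between any of the fingers, the arm and nut_lever_2 above 25 N or contact force between any of the fingers, the arm and nut_lever_3 above 25 N or contact force between any of the fingers, the arm and nut_lever_4 above 25 N).
It fails at once if a bystander is moved by more than 20 mm (distance of any of tube_offcut, spare_nut, soapstone, angle_iron, block, gusset, weld_magnet from where it was at the start of the episode above 0.02 m).
It also fails if it takes over 72 s, if anything falls off the work surface, if the arm or the gripper's body presses on something with over 40 N, if the wrist force passes 120 N, or if a joint passes its speed limit or range.

## Working session

There is one attempt and no reset: what is moved stays moved. The work goes in short steps, Python scripts to look and compute and a tool call to move; the robot and the scene stay as the last step left them, time stands still between calls to the robot, and variables do not carry over. Pictures are saved under pics/ and viewed, and the job is handed in when it is done.

Besides the shell and the picture viewer there is one more tool, called after ">>>" in YAML: its name, and indented under it one key for each argument. arm_command: Moves the arm, as the interface text tells. Its arguments: {"type":"object","properties":{"moves":{"type":"array","items":{"type":"array","items":{"type":"array","items":{"type":"number"}}}},"force":{"type":"number"}},"required":["moves"]}

```bash
mkdir -p pics
cat > h.py <<'E'
import numpy as np, cv2
from workcell import manip
def cam(n):
    i=manip.camera_info(n); f=240/np.tan(np.radians(i['vfov'])/2)
    K=np.array([[f,0,i['cx']],[0,f,i['cy']],[0,0,1.]]); return K,np.array(i['dist_coeffs'],float),np.array(i['pose'])
def ray(n,rc):
    K,d,P=cam(n); u=cv2.undistortPoints(np.array([[[rc[1],rc[0]]]],float),K,d)[0,0]
    return P[:3,3],P[:3,:3]@np.array([u[0],u[1],1])
def atz(n,rc,z):
    o,v=ray(n,rc); return o+v*(z-o[2])/v[2]
def proj(n,p):
    K,d,P=cam(n); T=np.linalg.inv(P); r,_=cv2.Rodrigues(T[:3,:3])
    q,_=cv2.projectPoints(np.atleast_2d(p).astype(float),r,T[:3,3],K,d); return q[:,0,::-1]
def snap(n,f):
    im=manip.camera(n); cv2.imwrite('pics/'+f,im[:,:,::-1]); return im
E
python3 - <<'E'
from h import *
for n in('top','side'): 
    snap(n,n+'0.png'); K,d,P=cam(n);print(n,K[0,0],P.round(3).tolist())
    for q in ('nut_1','ball_1','pump'):
        for r in manip.pinpoint(q,n): print(q,np.round(r['pixel'],1),round(r['confidence'],2),atz(n,r['pixel'],0 if q=='pump' else .07).round(4))
o=manip.get_obs();print({k:np.round(v,3).tolist() for k,v in o.items()})
E
```

```text
top 521.2998833010691 [[0.112, -0.971, 0.211, 0.278], [-0.994, -0.108, 0.029, 0.001], [-0.005, -0.213, -0.977, 1.135], [0.0, 0.0, 0.0, 1.0]]
nut_1 [189.5 400.2] 0.65 [ 0.6083 -0.1389  0.07  ]
nut_1 [242.8 411.4] 0.64 [ 0.4963 -0.1708  0.07  ]
nut_1 [194.8 351. ] 0.5 [ 0.5852 -0.0365  0.07  ]
nut_1 [247.5 358.1] 0.49 [ 0.4742 -0.0621  0.07  ]
ball_1 [166.2 396.4] 0.75 [ 0.659  -0.1267  0.07  ]
ball_1 [217.2 415. ] 0.7 [ 0.5515 -0.1743  0.07  ]
ball_1 [210.6 329.9] 0.69 [0.546  0.0043 0.07  ]
ball_1 [268.9 366.4] 0.48 [ 0.4317 -0.0832  0.07  ]
side 453.96403047501764 [[0.997, 0.059, -0.05, 0.557], [0.076, -0.864, 0.497, -0.443], [-0.014, -0.499, -0.866, 0.921], [0.0, 0.0, 0.0, 1.0]]
nut_1 [267.9 355.1] 0.79 [ 0.5885 -0.024   0.07  ]
nut_1 [318.8 365.3] 0.76 [ 0.6128 -0.1339  0.07  ]
nut_1 [329.4 305.3] 0.73 [ 0.497  -0.1637  0.07  ]
ball_1 [253.  335.3] 0.77 [0.5453 0.0082 0.07  ]
ball_1 [334.9 334.8] 0.6 [ 0.5549 -0.1707  0.07  ]
ball_1 [268.3 353.3] 0.52 [ 0.5848 -0.0252  0.07  ]
ball_1 [291.5 279.2] 0.51 [ 0.4369 -0.088   0.07  ]
ball_1 [314.6 386.4] 0.48 [ 0.6541 -0.1224  0.07  ]
pump [267.6 330.3] 0.57 [0.5353 0.0074 0.    ]
pump [273.3 353.7] 0.22 [ 0.5885 -0.0032  0.    ]
{'clock': 0.4, 'joint_pos': [-1.279, 0.332, -0.065, 1.46, 0.022, 1.35, -0.089], 'joint_velocities': [0.0, -0.002, -0.001, -0.001, -0.0, -0.0, 0.001], 'tau': [-0.001, -62.455, 0.049, -39.139, 0.016, 0.004, -0.0], 'position': [0.193, 0.594, 0.304], 'ee_rot': [0.111, 0.698, -0.111, 0.698], 'ft_force': [0.69, 0.435, 0.358], 'torque': [-0.01, -0.04, -0.043], 'grip_width': 0.998}
```

View images.

View pics/top0.png

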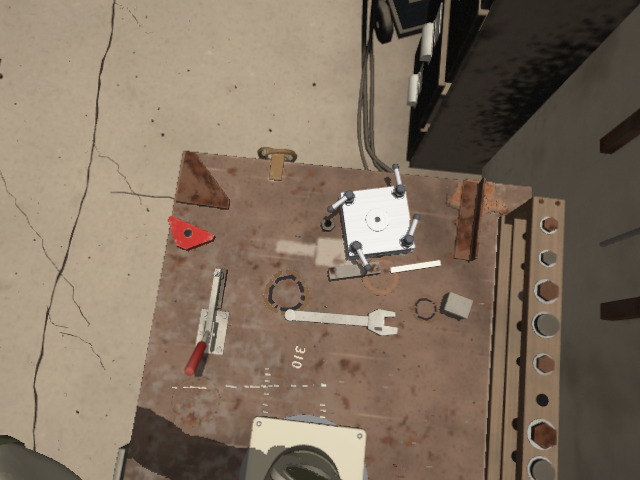

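View pics/side0.png

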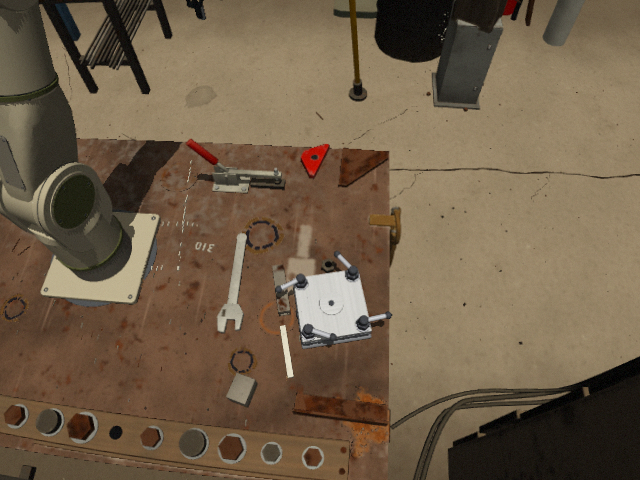

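Run:
```python
from h import *
for n,(r0,r1,c0,c1) in {'top':(150,290,310,450),'side':(240,350,260,400)}.items():
    im=cv2.imread(f'pics/{n}0.png')[r0:r1,c0:c1]
    cv2.imwrite(f'pics/{n}0z.png',cv2.resize(im,None,fx=4,fy=4,interpolation=cv2.INTER_CUBIC))
from scipy.optimize import least_squares
ob=[('top',(189.5,400.2),0),('top',(242.8,411.4),1),('top',(194.8,351.),2),('top',(247.5,358.1),3),
('side',(267.9,355.1),2),('side',(318.8,365.3),0),('side',(329.4,305.3),1)]
bl=[('top',(166.2,396.4),0),('top',(217.2,415),1),('top',(210.6,329.9),2),('top',(268.9,366.4),3),
('side',(253,335.3),2),('side',(334.9,334.8),1),('side',(291.5,279.2),3),('side',(314.6,386.4),0)]
L=np.array([[.055,-.055],[-.055,-.055],[.055,.055],[-.055,.055]])
def model(p):
    c,s=np.cos(p[2]),np.sin(p[2]); R=np.array([[c,-s],[s,c]])
    N=np.c_[p[:2]+L@R.T,np.full(4,.07)]
    B=N+.05*np.c_[np.cos(p[3:7]),np.sin(p[3:7]),0*p[3:7]]
    return N,B
def res(p,full=False):
    N,B=model(p);e=[]
    for n,px,i in ob:e.append(proj(n,N[i])[0]-px)
    for n,px,i in bl:e.append(proj(n,B[i])[0]-px)
    return np.array(e) if full else np.ravel(e)
f=least_squares(res,[.54,-.1,-.2,.2,0,2.3,-2.7],loss='soft_l1')
print(f.x.round(4)); print(res(f.x,1).round(1).tolist()); N,B=model(f.x);print(N.round(4),B.round(4)); np.save('fit.npy',f.x)
o=manip.get_obs()
from scipy.spatial.transform import Rotation as R
print(R.from_quat(o['ee_rot']).as_matrix().round(3))
```

```text
[ 0.542  -0.0983  0.25    0.2828 -0.1412  2.3493 -2.5616]
[[-0.3, -0.4], [-3.1, -2.5], [1.3, -2.6], [-0.6, -1.6], [3.0, -3.4], [1.8, -2.0], [0.9, 2.6], [0.8, -1.4], [-0.3, -1.0], [-0.3, 0.1], [-0.6, 1.4], [1.7, 0.5], [0.7, -1.6], [-1.0, -1.6], [0.9, 1.4]]
[[ 0.6089 -0.1379  0.07  ]
 [ 0.5023 -0.1652  0.07  ]
 [ 0.5817 -0.0314  0.07  ]
 [ 0.4751 -0.0586  0.07  ]] [[ 0.6569 -0.124   0.07  ]
 [ 0.5518 -0.1722  0.07  ]
 [ 0.5466  0.0042  0.07  ]
 [ 0.4333 -0.086   0.07  ]]
[[-0.     0.31   0.951]
 [-0.     0.951 -0.31 ]
 [-1.    -0.    -0.   ]]
```

View pics/top0z.png

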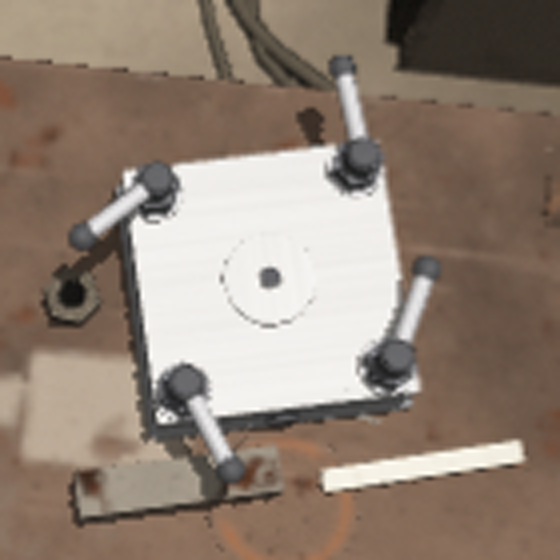

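View pics/side0z.png

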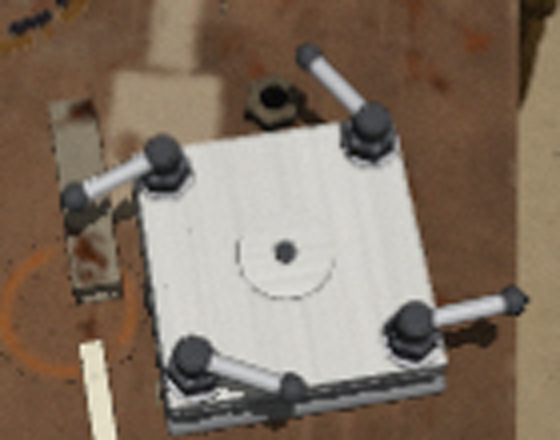

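```bash
cat > fit.py <<'E'
from h import *
from scipy.optimize import least_squares
H={'top':[(362,157),(397,357),(158,181),(187,382)],'side':[(414,327),(192,355),(373,125),(164,156)]}
Bl={'top':[(343,65),(427,267),(82,236),(231,469)],'side':[(513,299),(291,385),(307,53),(74,197)]}
O={'top':(310,150),'side':(260,240)}
L=np.array([[.055,-.055],[-.055,-.055],[.055,.055],[-.055,.055]])
def model(p):
    c,s=np.cos(p[2]),np.sin(p[2]); R=np.array([[c,-s],[s,c]])
    N=np.c_[p[:2]+L@R.T,np.full(4,p[7])]
    B=np.c_[N[:,:2],np.full(4,.07)]+.05*np.c_[np.cos(p[3:7]),np.sin(p[3:7]),0*p[3:7]]
    return N,B
def res(p,full=False):
    N,B=model(p);e=[]
    for n in H:
        for M,D in((N,H),(B,Bl)):
            e.append(proj(n,M)[:,::-1]-((np.array(D[n])+.5)/4-.5+O[n]))
    return np.array(e) if full else np.ravel(e)
f=least_squares(res,[.54,-.1,.25,.2,0,2.3,-2.7,.075],loss='soft_l1')
print(f.x.round(4)); print(res(f.x,1).round(1).tolist()); N,B=model(f.x);print(N.round(4),B.round(4)); np.save('fit.npy',f.x)
E
python3 fit.py
```

```text
[ 0.5434 -0.0979  0.2328  0.3127 -0.2117  2.3287 -2.5783  0.0721]
[[[0.2, -0.3], [-0.3, 0.4], [-0.3, -0.1], [-0.5, 0.5]], [[-0.6, 1.0], [-1.2, 0.9], [-0.2, 0.2], [-0.5, 0.5]], [[0.6, -0.7], [0.5, 1.1], [0.1, -0.2], [-0.3, -0.1]], [[0.1, 0.8], [0.5, 0.9], [1.0, 1.8], [0.4, 0.7]]]
[[ 0.6096 -0.1388  0.0721]
 [ 0.5026 -0.1641  0.0721]
 [ 0.5842 -0.0317  0.0721]
 [ 0.4772 -0.0571  0.0721]] [[ 0.6572 -0.1234  0.07  ]
 [ 0.5515 -0.1746  0.07  ]
 [ 0.5499  0.0046  0.07  ]
 [ 0.4349 -0.0838  0.07  ]]
```

>>> arm_command:
  moves:
    - [[1,0,-1,0.96,0],[1,0,-1,0.96,0],[1,0,-1,0.96,0],[1,0,-1,0.96,0],[1,0,-1,0.96,0],[1,0,-1,0.96,0],[1,0,-1,0.96,0],[1,0,-1,0.96,0],[1,0,-1,0.96,0],[1,0,-1,0.96,0],[1,0,-1,0.96,0],[1,0,-1,0.96,0]]
  force: 20

```text
clock: 1.4
position: [0.3749, 0.2182, 0.3041]
ee_rot: [0.111, 0.698, -0.111, 0.698]
ft_force: [1.1, -0.2, 0.8]
grip_width: 0.002
```

>>> arm_command:
  moves:
    - [[1,0,-1,0.96,0],[1,0,-1,0.96,0],[1,0,-1,0.96,0],[1,0,-1,0.96,0],[1,0,-1,0.96,0],[1,0,-1,0.96,0],[1,0,-1,0.96,0],[1,0,-1,0.96,0],[1,0,-1,0.96,0],[1,0,-1,0.96,0],[1,0,0,0,0]]

```text
clock: 2.32
position: [0.5262, -0.0985, 0.3041]
ee_rot: [0.112, 0.697, -0.114, 0.699]
ft_force: [-1.1, -0.7, -0.3]
grip_width: -0.005
```

Run:
```python
from h import *
snap('side','side1.png');o=manip.get_obs();print({k:np.round(v,3).tolist() for k,v in o.items()})
from scipy.spatial.transform import Rotation as R
print(R.from_quat(o['ee_rot']).as_matrix().round(3))
```

```text
{'clock': 2.367, 'joint_pos': [-0.514, 0.137, 0.671, 1.733, -0.087, 1.301, 1.426], 'joint_velocities': [-0.042, -0.034, -0.062, 0.033, 0.004, 0.008, -0.053], 'tau': [1.951, -36.951, 5.457, -39.498, -0.008, -0.213, 0.959], 'position': [0.526, -0.096, 0.304], 'ee_rot': [0.112, 0.698, -0.113, 0.698], 'ft_force': [-0.839, 0.532, -0.111], 'torque': [0.023, 0.019, 0.004], 'grip_width': -0.001}
[[-0.     0.315  0.949]
 [-0.002  0.949 -0.315]
 [-1.    -0.002  0.001]]
```

Run:
```python
from h import *
im=cv2.imread('pics/side1.png')
p=np.array([.526,-.0965,.304]);print(proj('side',np.array([p,p-[0,0,.073]])))
cv2.imwrite('pics/side1z.png',cv2.resize(im[120:360,200:440],None,fx=2.5,fy=2.5,interpolation=cv2.INTER_CUBIC))
```

```text
[[241.1948223  321.59194671]
 [262.27042113 321.98324998]]
```

View pics/side1z.png

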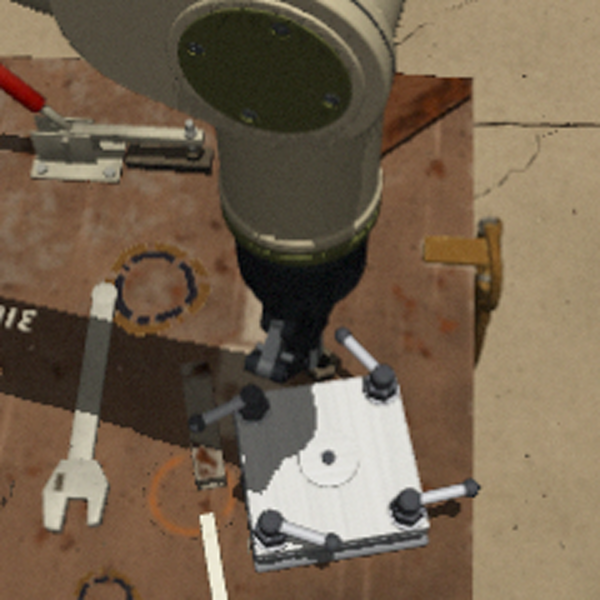

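>>> arm_command:
  moves:
    - [[1,0,-0.9,0.53,0],[1,0,-0.87,0.53,-6.2],[1,1,0,0,0],[1,1,0,0,0],[1,1,0,0,0],[1,1,0,0,0],[1,1,0,0,0],[1,0.8,0,0,0],[1,0.5,0,0,0],[1,0.3,0,0,0],[1,0.1,0,0,0],[1,0,0,0,0]]

```text
clock: 3.37
position: [0.537, -0.1422, 0.1366]
ee_rot: [0.073, 0.703, -0.073, 0.703]
ft_force: [-0.4, -0.4, 0.9]
grip_width: 0.002
```

```bash
cat > st.py <<'E'
from h import *
from scipy.spatial.transform import Rotation as R
import sys
def st(i,off=0):
    p=np.load('fit.npy'); c,s=np.cos(p[2]),np.sin(p[2]); L=np.array([[.055,-.055],[-.055,-.055],[.055,.055],[-.055,.055]])
    N=p[:2]+L[i]@np.array([[c,-s],[s,c]]).T
    o=manip.get_obs(); M=R.from_quat(o['ee_rot']).as_matrix(); x=o['position']
    psi=np.arctan2(M[1,1],M[0,1]); 
    v=x[:2]-N; 
    print('t',round(o['clock'],2),'pos',np.round(x,4),'psi',round(psi,3),'lever0',p[3+i].round(3),'r(z)',round(v@M[:2,2]*1e3,1),'s(y)',round(v@M[:2,1]*1e3,1),'F tool',(M.T@o['ft_force']).round(1),'q7',round(o['joint_pos'][6],3),'tilt',M[2].round(3))
if __name__=='__main__':
    i=int(sys.argv[1]); st(i)
    if len(sys.argv)>2:
        n=sys.argv[2]
        for k in('top','side'):
            snap(k,k+n+'.png')
            im=cv2.imread(f'pics/{k}{n}.png');(r0,r1,c0,c1)={'top':(150,290,310,450),'side':(240,350,260,400)}[k]
            cv2.imwrite(f'pics/{k}{n}z.png',cv2.resize(im[r0:r1,c0:c1],None,fx=4,fy=4,interpolation=cv2.INTER_CUBIC))
E
python3 st.py 1 2
```

```text
t 3.37 pos [ 0.537  -0.1422  0.1366] psi 1.365 lever0 -0.212 r(z) 29.2 s(y) 28.5 F tool [-0.9 -0.5 -0.3] q7 1.764 tilt [-1.  0.  0.]
```

View pics/side2z.png

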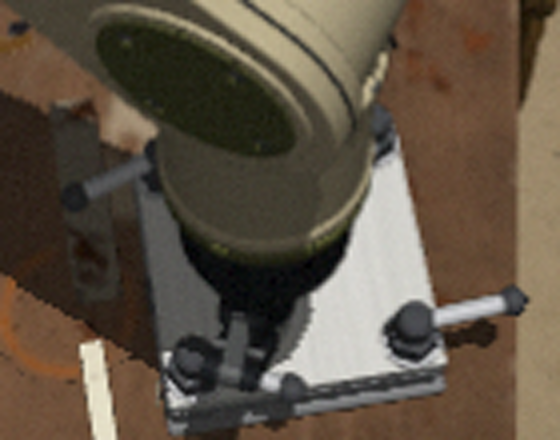

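View pics/top2z.png

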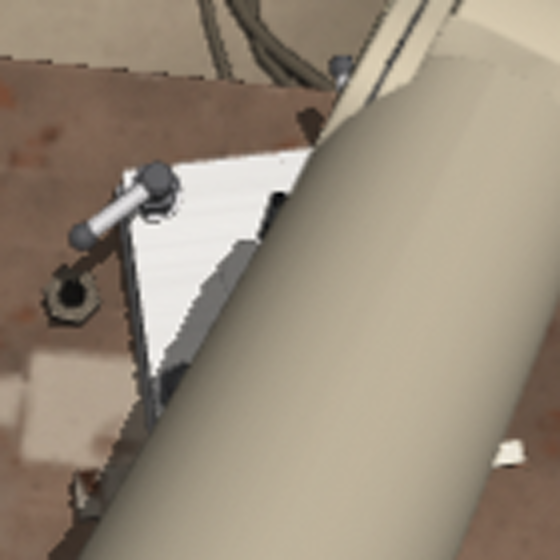

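Run:
```python
from h import *
im=cv2.imread('pics/side2.png')
r0,c0=300,280
z=cv2.resize(im[r0:r0+60,c0:c0+80],None,fx=10,fy=10,interpolation=cv2.INTER_CUBIC)
ps=1.365; y=np.array([np.cos(ps),np.sin(ps),0]); zz=np.array([y[1],-y[0],0])
c=np.array([.537,-.1422,.1366-.073])
P=[c+a*.0145*y+b*.011*zz for a,b in((1,1),(1,-1),(-1,-1),(-1,1))]
q=((proj('side',np.array(P))[:,::-1]-[c0,r0]+.5)*10).astype(int)
cv2.polylines(z,[q],True,(0,0,255),1)
p=np.load('fit.npy');N=np.array([.5026,-.1641,.07]);d=np.array([np.cos(p[4]),np.sin(p[4]),0])
q=((proj('side',np.array([N,N+.05*d]))[:,::-1]-[c0,r0]+.5)*10).astype(int);cv2.polylines(z,[q],False,(0,255,0),1)
cv2.imwrite('pics/side2q.png',z)
```

```text
(no output)
```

View pics/side2q.png

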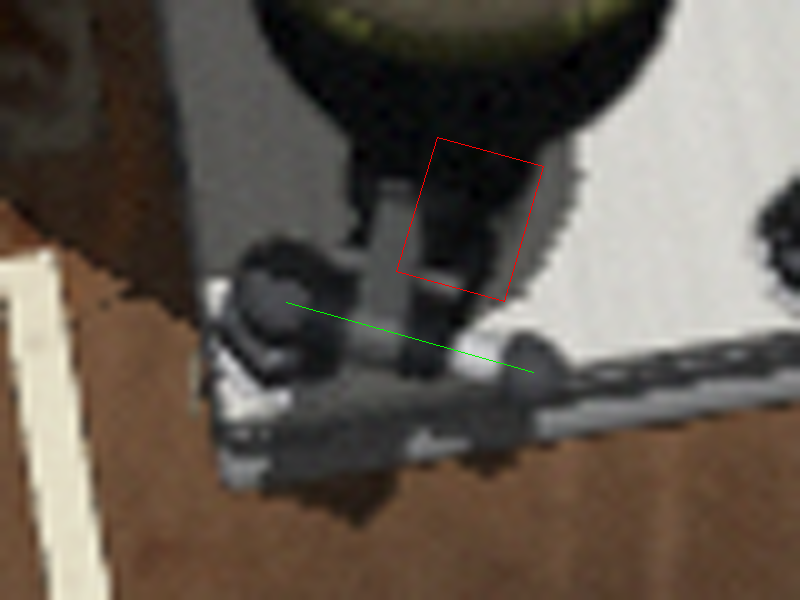

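Run:
```python
from h import *
for f,c,ps,r0,c0,n in (('side1',[.526,-.0965,.304],1.25,210,270,'a'),('side2',[.537,-.1422,.1366],1.365,270,270,'b')):
    im=cv2.imread(f'pics/{f}.png')
    z=cv2.resize(im[r0:r0+75,c0:c0+100],None,fx=8,fy=8,interpolation=cv2.INTER_CUBIC).astype(float)
    z=np.clip(255*(z/255)**.6,0,255).astype(np.uint8)
    y=np.array([np.cos(ps),np.sin(ps),0]); zz=np.array([y[1],-y[0],0]); c=np.array(c)
    for h in(0,.054,.073):
        P=[c-[0,0,h]+a*.0145*y+b*.011*zz for a,b in((1,1),(1,-1),(-1,-1),(-1,1))]
        q=((proj('side',np.array(P))[:,::-1]-[c0,r0]+.5)*8).astype(int)
        cv2.polylines(z,[q],True,(0,0,255),1)
    cv2.imwrite(f'pics/sz{n}.png',z)
```

```text
(no output)
```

View pics/sza.png

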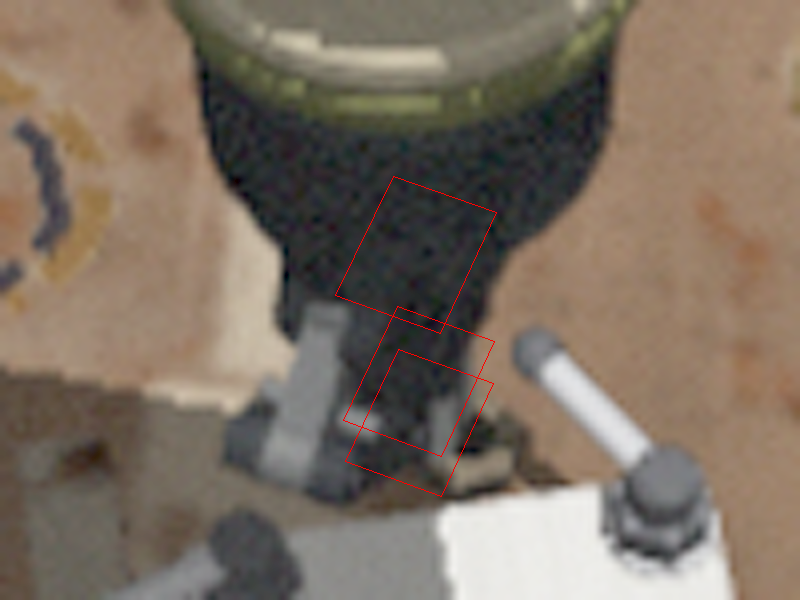

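View pics/szb.png

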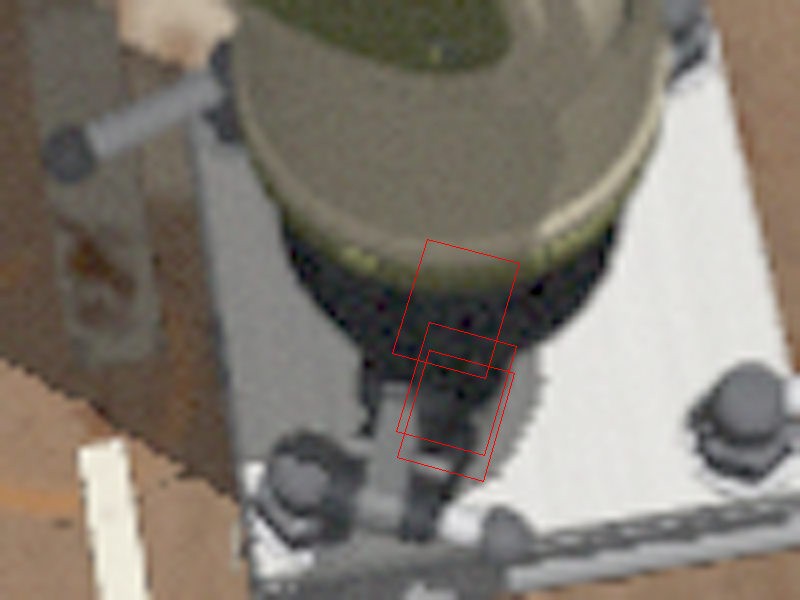

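Run:
```python
from h import *
from scipy.optimize import least_squares
for c,ps,r0,c0,px in (([.526,-.0965,.304],1.25,210,270,[(300,480),(320,310),(245,400),(245,465),(360,495)]),([.537,-.1422,.1366],1.365,270,270,[(380,530),(395,385),(435,540)])):
    y=np.array([np.cos(ps),np.sin(ps),0]); zz=np.array([y[1],-y[0],0]); c=np.array(c)
    for p in px:
      for b in(-.011,0,.011):
        t=np.array([p[1]/8+r0-.5,p[0]/8+c0-.5])
        f=least_squares(lambda v:proj('side',c+v[0]*y+b*zz-[0,0,v[1]])[0]-t,[0,.05],x_scale=.01)
        print(p,b,f.x.round(4))
```

```text
(300, 480) -0.011 [-0.0357  0.0416]
(300, 480) 0 [-0.0565 -0.0068]
(300, 480) 0.011 [-0.0773 -0.0551]
(320, 310) -0.011 [-0.0217 -0.0061]
(320, 310) 0 [-0.0435 -0.051 ]
(320, 310) 0.011 [-0.0653 -0.0959]
(245, 400) -0.011 [-0.0545 -0.0276]
(245, 400) 0 [-0.0739 -0.0709]
(245, 400) 0.011 [-0.0933 -0.1142]
(245, 465) -0.011 [-0.0572 -0.0058]
(245, 465) 0 [-0.0764 -0.0507]
(245, 465) 0.011 [-0.0956 -0.0956]
(360, 495) -0.011 [-0.0083  0.1014]
(360, 495) 0 [-0.0311  0.0487]
(360, 495) 0.011 [-0.054  -0.0041]
(380, 530) -0.011 [-0.0303  0.083 ]
(380, 530) 0 [-0.0614 -0.0205]
(380, 530) 0.011 [-0.0924 -0.124 ]
(395, 385) -0.011 [-0.0139  0.0225]
(395, 385) 0 [-0.0469 -0.0738]
(395, 385) 0.011 [-0.0799 -0.1701]
(435, 540) -0.011 [0.0166 0.2346]
(435, 540) 0 [-0.02   0.113]
(435, 540) 0.011 [-0.0567 -0.0086]
```

>>> arm_command:
  moves:
    - [[1,0.12,0,0,0],[1,0,0,0,0]]

```text
clock: 3.63
position: [0.537, -0.1423, 0.1337]
ee_rot: [0.073, 0.703, -0.073, 0.704]
ft_force: [0.1, 0.7, 0.1]
grip_width: 0.003
```

```bash
python3 st.py 1 3
python3 - <<'E'
import cv2,numpy as np
im=cv2.imread('pics/side3.png')[290:350,280:360].astype(float)
cv2.imwrite('pics/side3q.png',cv2.resize((255*(im/255)**.5).astype(np.uint8),None,fx=10,fy=10,interpolation=cv2.INTER_CUBIC))
E
```

```text
t 3.63 pos [ 0.537  -0.1423  0.1337] psi 1.364 lever0 -0.212 r(z) 29.2 s(y) 28.4 F tool [-0.1  0.7 -0. ] q7 1.767 tilt [-1.     0.     0.001]
```

View pics/side3q.png

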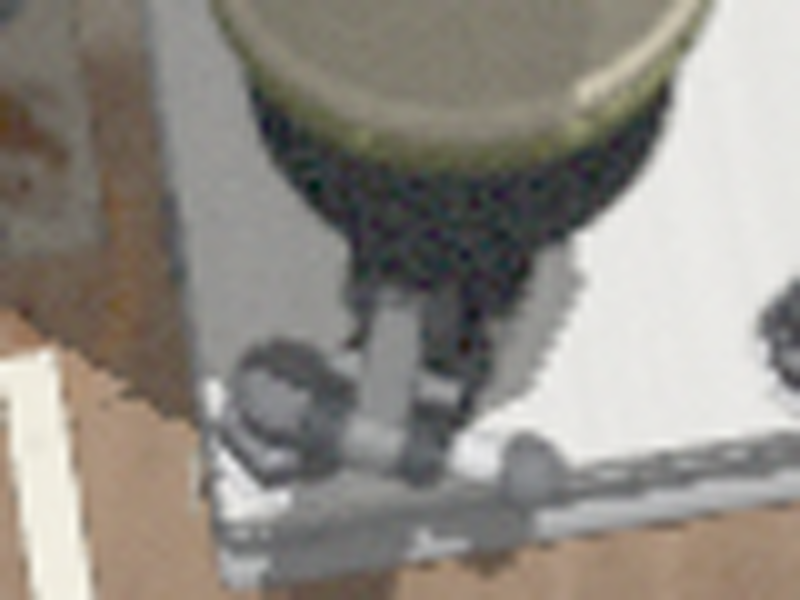

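>>> arm_command:
  moves:
    - [[1,0,-0.04,0,0],[1,0,-0.04,0,0],[1,0,-0.04,0,0],[1,0,0,0,0]]

```text
clock: 4.07
position: [0.5361, -0.1457, 0.1334]
ee_rot: [0.073, 0.703, -0.073, 0.703]
ft_force: [-0.3, -0.2, -0.4]
grip_width: -0.0
```

```bash
python3 st.py 1
```

```text
t 4.07 pos [ 0.5361 -0.1457  0.1334] psi 1.364 lever0 -0.212 r(z) 29.0 s(y) 24.9 F tool [ 0.4 -0.2 -0.2] q7 1.773 tilt [-1. -0.  0.]
```

>>> arm_command:
  moves:
    - [[1,0,-0.04,0,0],[1,0,-0.04,0,0],[1,0,-0.04,0,0],[1,0,0,0,0]]

```text
clock: 4.4
position: [0.5354, -0.1486, 0.1334]
ee_rot: [0.073, 0.703, -0.073, 0.703]
ft_force: [-1.0, 0.9, -0.1]
grip_width: 0.003
```

>>> arm_command:
  moves:
    - [[1,0,-0.04,0,0],[1,0,-0.04,0,0],[1,0,0,0,0]]

```text
clock: 4.65
position: [0.5351, -0.1505, 0.1334]
ee_rot: [0.073, 0.703, -0.073, 0.703]
ft_force: [-0.0, -0.5, -0.5]
grip_width: -0.002
```

```bash
python3 st.py 1
```

```text
t 4.65 pos [ 0.5351 -0.1505  0.1334] psi 1.364 lever0 -0.212 r(z) 29.0 s(y) 20.0 F tool [ 0.5 -0.5  0.1] q7 1.783 tilt [-1. -0. -0.]
```

>>> arm_command:
  moves:
    - [[1,0,-0.04,0,0],[1,0,-0.04,0,0],[1,0,0,0,0]]

```text
clock: 4.9
position: [0.5346, -0.1524, 0.1334]
ee_rot: [0.073, 0.703, -0.073, 0.703]
ft_force: [-0.2, -0.6, -0.7]
grip_width: 0.002
```

>>> arm_command:
  moves:
    - [[1,0,-0.04,0,0],[1,0,-0.04,0,0],[1,0,0,0,0]]

```text
clock: 5.15
position: [0.5345, -0.1535, 0.1333]
ee_rot: [0.073, 0.703, -0.072, 0.703]
ft_force: [1.8, 2.6, -0.7]
grip_width: -0.001
```

```bash
python3 st.py 1
```

```text
t 5.15 pos [ 0.5345 -0.1535  0.1333] psi 1.365 lever0 -0.212 r(z) 29.0 s(y) 16.9 F tool [0.7 2.9 1.2] q7 1.791 tilt [-1.     0.001 -0.   ]
```

>>> arm_command:
  moves:
    - [[1,0.009,-0.146,0.072,7],[1,0.009,-0.146,0.072,7],[1,0.009,-0.146,0.072,7],[1,0.009,-0.146,0.072,7],[1,0.009,-0.146,0.072,7],[1,0.009,-0.146,0.072,7]]

```text
clock: 5.65
position: [0.5338, -0.1768, 0.1321]
ee_rot: [0.322, 0.63, -0.321, 0.63]
ft_force: [2.7, 4.9, -1.1]
grip_width: 0.0
```

```bash
python3 st.py 1
```

```text
t 5.65 pos [ 0.5338 -0.1768  0.1321] psi 0.627 lever0 -0.212 r(z) 28.6 s(y) 17.8 F tool [ 1.1  5.1 -2.3] q7 1.175 tilt [-1.     0.002 -0.001]
```

>>> arm_command:
  moves:
    - [[1,0.009,-0.146,0.072,7],[1,0.009,-0.146,0.072,7],[1,0.009,-0.146,0.072,7],[1,0.009,-0.146,0.072,7],[1,0.009,-0.146,0.072,7],[1,0.009,-0.146,0.072,7],[1,0.009,-0.146,0.072,7],[1,0.009,-0.146,0.072,7],[1,0.009,-0.146,0.072,7],[1,0.009,-0.146,0.072,7]]

```text
clock: 6.48
position: [0.5014, -0.1979, 0.1304]
ee_rot: [0.626, 0.33, -0.624, 0.332]
ft_force: [5.5, -0.5, -1.3]
grip_width: 0.003
```

```bash
python3 st.py 1
```

```text
t 6.48 pos [ 0.5014 -0.1979  0.1304] psi -0.596 lever0 -0.212 r(z) 28.6 s(y) 17.9 F tool [ 1.4  4.8 -2.6] q7 0.162 tilt [-1.     0.003 -0.001]
```

>>> arm_command:
  moves:
    - [[1,0.005,-0.082,0.046,4],[1,0.005,-0.082,0.046,4],[1,0.005,-0.082,0.046,4],[1,0.005,-0.082,0.046,4],[1,0.005,-0.082,0.046,4],[1,0.005,-0.082,0.046,4]]

```text
clock: 6.98
position: [0.4877, -0.1947, 0.1297]
ee_rot: [0.681, 0.194, -0.679, 0.196]
ft_force: [4.6, -2.0, 0.2]
grip_width: 0.003
```

>>> arm_command:
  moves:
    - [[1,0.005,-0.082,0.046,4],[1,0.005,-0.082,0.046,4]]

```text
clock: 7.15
position: [0.4836, -0.1924, 0.1294]
ee_rot: [0.692, 0.146, -0.691, 0.148]
ft_force: [4.5, -2.3, 0.3]
grip_width: -0.002
```

```bash
python3 st.py 1
```

```text
t 7.15 pos [ 0.4836 -0.1924  0.1294] psi -1.152 lever0 -0.212 r(z) 28.8 s(y) 18.1 F tool [-0.3  4.  -3.2] q7 -0.306 tilt [-1.     0.003 -0.002]
```

>>> arm_command:
  moves:
    - [[1,0.005,-0.082,0.046,4],[1,0.005,-0.082,0.046,4]]

```text
clock: 7.32
position: [0.4798, -0.1895, 0.1292]
ee_rot: [0.701, 0.097, -0.699, 0.099]
ft_force: [2.5, -2.4, -0.6]
grip_width: -0.002
```

>>> arm_command:
  moves:
    - [[1,0.005,-0.082,0.046,4],[1,0.005,-0.082,0.046,4]]

```text
clock: 7.48
position: [0.4765, -0.1862, 0.1289]
ee_rot: [0.706, 0.048, -0.705, 0.05]
ft_force: [3.6, -3.8, 0.2]
grip_width: -0.007
```

```bash
python3 st.py 1
```

```text
t 7.48 pos [ 0.4765 -0.1862  0.1289] psi -1.432 lever0 -0.212 r(z) 28.9 s(y) 18.3 F tool [-0.2  4.2 -3. ] q7 -0.563 tilt [-1.     0.002 -0.002]
```

>>> arm_command:
  moves:
    - [[1,0.005,-0.082,0.046,4],[1,0.005,-0.082,0.046,4]]

```text
clock: 7.65
position: [0.4737, -0.1825, 0.1286]
ee_rot: [0.708, -0.001, -0.706, 0.001]
ft_force: [2.2, -3.9, 0.9]
grip_width: -0.004
```

>>> arm_command:
  moves:
    - [[1,0.005,-0.082,0.046,4],[1,0.005,-0.082,0.046,4]]

```text
clock: 7.82
position: [0.4713, -0.1785, 0.1284]
ee_rot: [0.706, -0.05, -0.705, -0.049]
ft_force: [2.9, -4.8, 1.0]
grip_width: -0.003
```

```bash
python3 st.py 1
```

```text
t 7.82 pos [ 0.4713 -0.1785  0.1284] psi -1.711 lever0 -0.212 r(z) 28.9 s(y) 18.6 F tool [-1.   4.3 -3.6] q7 -0.845 tilt [-1.     0.002 -0.002]
```

>>> arm_command:
  moves:
    - [[1,0.005,-0.082,0.046,4],[1,0.005,-0.082,0.046,4]]

```text
clock: 7.98
position: [0.4696, -0.1741, 0.1281]
ee_rot: [0.701, -0.1, -0.7, -0.098]
ft_force: [1.8, -4.9, 2.0]
grip_width: -0.002
```

>>> arm_command:
  moves:
    - [[1,0.005,-0.082,0.046,4],[1,0.005,-0.082,0.046,4]]

```text
clock: 8.15
position: [0.4684, -0.1697, 0.1278]
ee_rot: [0.692, -0.148, -0.691, -0.147]
ft_force: [-0.6, -4.5, 3.9]
grip_width: -0.0
```

```bash
python3 st.py 1
```

```text
t 8.15 pos [ 0.4684 -0.1697  0.1278] psi -1.991 lever0 -0.212 r(z) 28.9 s(y) 19.0 F tool [-3.9  4.4 -1.3] q7 -1.139 tilt [-1.     0.002 -0.002]
```

>>> arm_command:
  moves:
    - [[1,0,-0.082,0.046,4],[1,0,-0.082,0.046,4]]

```text
clock: 8.32
position: [0.4677, -0.1654, 0.1278]
ee_rot: [0.68, -0.196, -0.679, -0.195]
ft_force: [-2.8, -9.2, 1.4]
grip_width: 0.001
```

```bash
python3 st.py 1 5;  python3 - <<'E'
import cv2,numpy as np
im=cv2.imread('pics/side5.png')[290:350,260:340].astype(float)
cv2.imwrite('pics/side5q.png',cv2.resize((255*(im/255)**.5).astype(np.uint8),None,fx=10,fy=10,interpolation=cv2.INTER_CUBIC))
E
```

```text
t 8.32 pos [ 0.4677 -0.1654  0.1278] psi -2.131 lever0 -0.212 r(z) 28.8 s(y) 19.6 F tool [-1.4  9.3 -2.5] q7 -1.289 tilt [-1.     0.002 -0.002]
```

View pics/side5q.png

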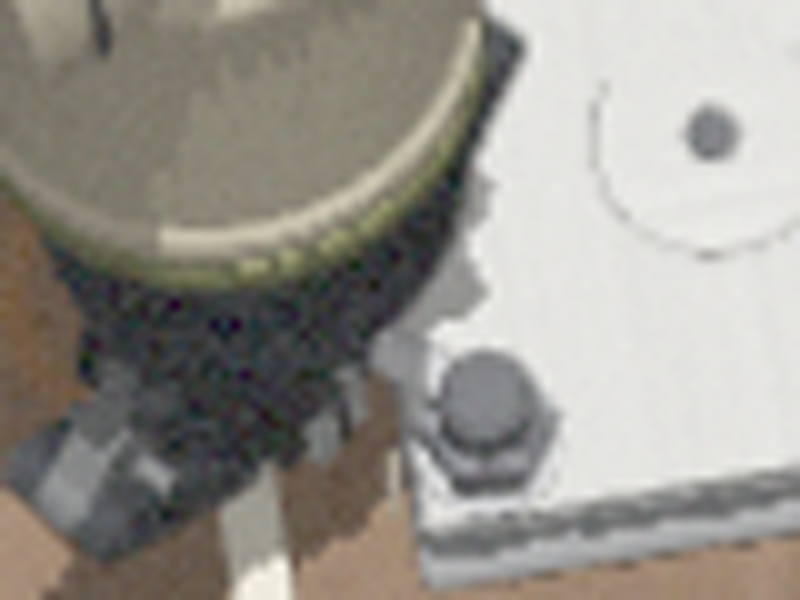

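>>> arm_command:
  moves:
    - [[1,0,-0.082,0.046,4]]

```text
clock: 8.5
position: [0.4674, -0.164, 0.1279]
ee_rot: [0.673, -0.219, -0.672, -0.217]
ft_force: [-4.7, -12.1, 2.9]
grip_width: 0.003
```

```bash
python3 st.py 1
```

```text
t 8.5 pos [ 0.4674 -0.164   0.1279] psi -2.198 lever0 -0.212 r(z) 28.6 s(y) 20.5 F tool [-2.8 12.6 -3.3] q7 -1.359 tilt [-1.     0.003 -0.003]
```

>>> arm_command:
  moves:
    - [[1,0,0.2,0,0],[1,0,0.25,0,0],[1,-0.5,0,0,0],[1,-1,0,0,0],[1,-1,0,0,0],[1,0,-0.96,0.09,-7],[1,0,0,0,-7],[1,0,0,0,-7],[1,0,0,0,-7],[1,0,0,0,-7],[1,0,0,0,-7],[1,0,0,0,-7]]

```text
clock: 9.5
position: [0.4735, -0.1498, 0.1898]
ee_rot: [0.702, 0.083, -0.702, 0.083]
ft_force: [0.6, 0.6, 0.2]
grip_width: -0.003
```

>>> arm_command:
  moves:
    - [[1,0,0,0,-7],[1,0,0,0,-7],[1,0,0,0,-7],[1,0,0,0,-7],[1,0,0,0,-7],[1,0,0,0,-7],[1,0,0,0,-7],[1,0,0,0,-7],[1,0,0,0,-7],[1,0,0,0,-7],[1,0,0,0,-7],[1,0,0,0,-7]]

```text
clock: 10.5
position: [0.4735, -0.1499, 0.1898]
ee_rot: [0.466, 0.532, -0.466, 0.532]
ft_force: [-0.0, -0.1, 0.2]
grip_width: 0.003
```

```bash
python3 st.py 2
```

```text
t 10.5 pos [ 0.4735 -0.1499  0.1898] psi 0.131 lever0 2.329 r(z) 102.7 s(y) -125.3 F tool [-0.2 -0.   0.1] q7 0.497 tilt [-1. -0. -0.]
```

>>> arm_command:
  moves:
    - [[1,0,0,0,-7.16],[1,0,0,0,-7.16],[1,0,0,0,-7.16],[1,0,0,0,-7.16],[1,0,0,0,-7.16],[1,0,0.92,-0.26,0],[1,0,0.92,-0.26,0],[1,0,0.92,-0.26,0],[1,0,0.92,-0.26,0],[1,0,0.92,-0.26,0],[1,0,0.91,-0.25,0],[1,0,0,0,0]]

```text
clock: 11.5
position: [0.5498, -0.0227, 0.1896]
ee_rot: [0.281, 0.649, -0.28, 0.649]
ft_force: [-0.3, 0.9, -0.2]
grip_width: 0.004
```

```bash
python3 st.py 2 6
```

```text
t 11.5 pos [ 0.5498 -0.0227  0.1896] psi 0.756 lever0 2.329 r(z) -30.2 s(y) -18.8 F tool [ 0.2  0.3 -0.9] q7 0.892 tilt [-1.     0.001 -0.001]
```

View pics/side6z.png

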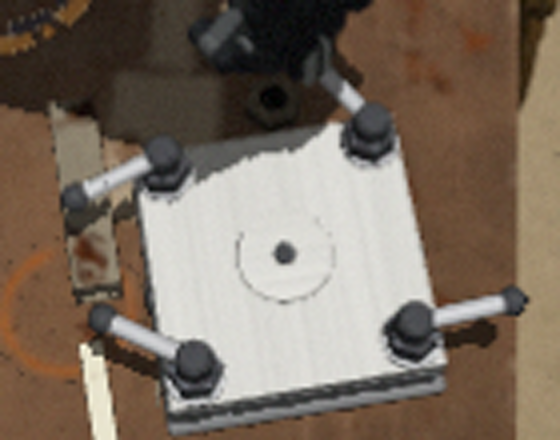

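>>> arm_command:
  moves:
    - [[1,0,-0.2,0.04,0],[1,0.8,0,0,0],[1,0.8,0,0,0],[1,0.4,0,0,0],[1,0.23,0,0,0],[1,0,0,0,0]]

```text
clock: 12.1
position: [0.5444, -0.0325, 0.1333]
ee_rot: [0.282, 0.649, -0.283, 0.648]
ft_force: [0.5, -0.3, 0.1]
grip_width: 0.002
```

>>> arm_command:
  moves:
    - [[1,0,0.06,0,0],[1,0,0.06,0,0],[1,0,0.04,0,0],[1,0,0.04,0,0],[1,0,0,0,0]]

```text
clock: 12.52
position: [0.5492, -0.0279, 0.1345]
ee_rot: [0.282, 0.648, -0.282, 0.649]
ft_force: [0.1, -0.9, 0.5]
grip_width: 0.0
```

```bash
python3 st.py 2
```

```text
t 12.52 pos [ 0.5492 -0.0279  0.1345] psi 0.75 lever0 2.329 r(z) -26.7 s(y) -23.0 F tool [-0.5 -0.5  0.7] q7 0.941 tilt [-1.     0.001  0.   ]
```

>>> arm_command:
  moves:
    - [[1,0.03,0.06,-0.09,0],[1,0,0.06,0,0],[1,0,0.04,0,0],[1,0,0,0,0]]

```text
clock: 12.85
position: [0.5504, -0.0235, 0.1333]
ee_rot: [0.282, 0.648, -0.282, 0.648]
ft_force: [-0.2, -0.2, -0.5]
grip_width: -0.004
```

```bash
python3 st.py 2
```

```text
t 12.85 pos [ 0.5504 -0.0235  0.1333] psi 0.75 lever0 2.329 r(z) -29.1 s(y) -19.1 F tool [ 0.5 -0.3  0. ] q7 0.934 tilt [-1.  0. -0.]
```

>>> arm_command:
  moves:
    - [[1,0,0.04,0,0],[1,0,0.04,0,0],[1,0,0,0,0]]

```text
clock: 13.1
position: [0.5518, -0.0225, 0.1333]
ee_rot: [0.282, 0.648, -0.282, 0.648]
ft_force: [-0.1, -0.9, 0.0]
grip_width: 0.002
```

>>> arm_command:
  moves:
    - [[1,0,0.04,0,0],[1,0,0.04,0,0],[1,0,0,0,0]]

```text
clock: 13.35
position: [0.5527, -0.0215, 0.1331]
ee_rot: [0.282, 0.649, -0.283, 0.648]
ft_force: [-3.1, -1.7, 2.2]
grip_width: -0.001
```

```bash
python3 st.py 2
```

```text
t 13.35 pos [ 0.5527 -0.0215  0.1331] psi 0.749 lever0 2.329 r(z) -29.0 s(y) -16.1 F tool [-2.2 -3.5 -0.8] q7 0.931 tilt [-1.    -0.001 -0.001]
```

>>> arm_command:
  moves:
    - [[1,0.009,0.146,-0.072,7],[1,0.009,0.146,-0.072,7],[1,0.009,0.146,-0.072,7],[1,0.009,0.146,-0.072,7],[1,0.009,0.146,-0.072,7],[1,0.009,0.146,-0.072,7],[1,0.009,0.146,-0.072,7],[1,0.009,0.146,-0.072,7]]

```text
clock: 14.02
position: [0.5749, 0.0015, 0.1312]
ee_rot: [-0.554, -0.439, 0.555, -0.438]
ft_force: [-4.8, -0.2, 1.7]
grip_width: 0.001
```

```bash
python3 st.py 2
```

```text
t 14.02 pos [0.5749 0.0015 0.1312] psi -0.233 lever0 2.329 r(z) -30.1 s(y) -16.8 F tool [-1.7 -4.6  1.3] q7 0.022 tilt [-1.    -0.002 -0.   ]
```

>>> arm_command:
  moves:
    - [[1,0.009,0.146,-0.072,7],[1,0.009,0.146,-0.072,7],[1,0.009,0.146,-0.072,7],[1,0.009,0.146,-0.072,7],[1,0.009,0.146,-0.072,7],[1,0.009,0.146,-0.072,7],[1,0.009,0.146,-0.072,7],[1,0.009,0.146,-0.072,7],[1,0.009,0.146,-0.072,7]]

```text
clock: 14.77
position: [0.6091, -0.0064, 0.1292]
ee_rot: [-0.702, -0.085, 0.702, -0.084]
ft_force: [-2.5, 3.8, 1.8]
grip_width: -0.001
```

>>> arm_command:
  moves:
    - [[1,0.005,0.082,-0.046,4],[1,0.005,0.082,-0.046,4],[1,0.005,0.082,-0.046,4],[1,0.005,0.082,-0.046,4]]

```text
clock: 15.1
position: [0.6149, -0.0137, 0.1287]
ee_rot: [-0.707, 0.012, 0.707, 0.014]
ft_force: [-2.9, 3.6, 0.9]
grip_width: -0.002
```

```bash
python3 st.py 2
```

```text
t 15.1 pos [ 0.6149 -0.0137  0.1287] psi -1.608 lever0 2.329 r(z) -30.0 s(y) -19.1 F tool [-0.9 -3.5  3. ] q7 -1.138 tilt [-1.    -0.002  0.001]
```

>>> arm_command:
  moves:
    - [[1,0.005,0.082,-0.046,4],[1,0.005,0.082,-0.046,4]]

```text
clock: 15.27
position: [0.617, -0.0179, 0.1285]
ee_rot: [-0.704, 0.062, 0.705, 0.063]
ft_force: [-0.8, 4.7, -0.2]
grip_width: 0.002
```

>>> arm_command:
  moves:
    - [[1,0.005,0.082,-0.046,4],[1,0.005,0.082,-0.046,4]]

```text
clock: 15.43
position: [0.6186, -0.0223, 0.1282]
ee_rot: [-0.698, 0.111, 0.698, 0.112]
ft_force: [-1.4, 4.6, 1.4]
grip_width: -0.002
```

```bash
python3 st.py 2
```

```text
t 15.43 pos [ 0.6186 -0.0223  0.1282] psi -1.887 lever0 2.329 r(z) -29.7 s(y) -19.6 F tool [-1.3 -4.   2.8] q7 -1.37 tilt [-1.    -0.002  0.001]
```

>>> arm_command:
  moves:
    - [[1,0.005,0.082,-0.046,4],[1,0.005,0.082,-0.046,4]]

```text
clock: 15.6
position: [0.6194, -0.0269, 0.128]
ee_rot: [-0.689, 0.159, 0.689, 0.161]
ft_force: [-1.4, 5.8, 0.8]
grip_width: 0.001
```

>>> arm_command:
  moves:
    - [[1,0,0.082,-0.046,4],[1,0,0.082,-0.046,4]]

```text
clock: 15.77
position: [0.6196, -0.0316, 0.1279]
ee_rot: [-0.676, 0.207, 0.676, 0.208]
ft_force: [0.2, 4.4, -1.1]
grip_width: 0.002
```

```bash
python3 st.py 2
```

```text
t 15.77 pos [ 0.6196 -0.0316  0.1279] psi -2.166 lever0 2.329 r(z) -29.2 s(y) -20.0 F tool [ 1.2 -3.8  2.3] q7 -1.601 tilt [-1.    -0.002  0.001]
```

>>> arm_command:
  moves:
    - [[1,0.005,0.082,-0.046,4],[1,0.005,0.082,-0.046,4]]

```text
clock: 15.93
position: [0.6192, -0.0362, 0.1277]
ee_rot: [-0.66, 0.253, 0.66, 0.255]
ft_force: [1.3, 5.2, -0.5]
grip_width: 0.002
```

>>> arm_command:
  moves:
    - [[1,0.005,0.082,-0.046,4],[1,0.005,0.082,-0.046,4]]

```text
clock: 16.1
position: [0.6186, -0.0402, 0.1276]
ee_rot: [0.641, -0.298, -0.64, -0.301]
ft_force: [5.3, 8.2, -0.4]
grip_width: -0.001
```

```bash
python3 st.py 2
```

```text
t 16.1 pos [ 0.6186 -0.0402  0.1276] psi -2.445 lever0 2.329 r(z) -28.6 s(y) -21.0 F tool [ 0.4 -9.3  2.9] q7 -1.835 tilt [-1.    -0.004  0.001]
```

Force rising; two more small steps to confirm.

>>> arm_command:
  moves:
    - [[1,0,0.082,-0.046,4]]

```text
clock: 16.18
position: [0.6185, -0.0416, 0.1277]
ee_rot: [0.63, -0.319, -0.63, -0.323]
ft_force: [8.9, 9.3, -1.0]
grip_width: -0.002
```

```bash
python3 st.py 2
```

```text
t 16.18 pos [ 0.6185 -0.0416  0.1277] psi -2.514 lever0 2.329 r(z) -28.1 s(y) -21.9 F tool [  1.1 -12.7   2.3] q7 -1.894 tilt [-1.    -0.005  0.001]
```

>>> arm_command:
  moves:
    - [[1,0,-0.3,0,0],[1,0,-0.3,0,0],[1,-0.5,0,0,0],[1,-1,0,0,0],[1,-0.8,0,0,-7],[1,0,0,0,-7.16],[1,0,0,0,-7.16],[1,0,0,0,-7.16],[1,0,0,0,-7.16],[1,0,0,0,-7.16],[1,0,0,0,-7.16],[1,0,0,0,-7.16]]

```text
clock: 17.18
position: [0.6286, -0.0368, 0.1862]
ee_rot: [0.707, 0.021, -0.707, 0.021]
ft_force: [-0.0, -0.5, -0.5]
grip_width: 0.002
```

>>> arm_command:
  moves:
    - [[1,0,0,0,-7.16],[1,0,0,0,-7.16],[1,0,0,0,-7.16],[1,0,0,0,-7.16],[1,0,0,0,-7.16],[1,0,0,0,-7.16],[1,0,0,0,-7.16],[1,0,0,0,-7.16],[1,0,0,0,-7.16],[1,0,0,0,-7.16],[1,0,0,0,-7.16],[1,0,0,0,-7.16]]

```text
clock: 18.18
position: [0.6286, -0.037, 0.1862]
ee_rot: [0.503, 0.497, -0.503, 0.498]
ft_force: [0.4, -0.0, -1.1]
grip_width: -0.001
```

>>> arm_command:
  moves:
    - [[1,0,0,0,-7.16],[1,0,0,0,-7.16],[1,0,0,0,-7.16],[1,0,0,0,-7.16],[1,0,0,0,-7.16],[1,0,0,0,-7.16],[1,0,0,0,-7.16],[1,0,0,0,-7.16],[1,0,0,0,-7.16],[1,0,0,0,-7.16],[1,0,0,0,-7.16],[1,0,0,0,-7.16]]

```text
clock: 19.18
position: [0.6286, -0.0372, 0.1861]
ee_rot: [0.029, 0.706, -0.03, 0.707]
ft_force: [-0.1, -0.2, -0.6]
grip_width: 0.002
```

```bash
python3 st.py 0
```

```text
t 19.18 pos [ 0.6286 -0.0372  0.1861] psi 1.488 lever0 0.313 r(z) 10.5 s(y) 102.7 F tool [ 0.6 -0.2 -0.1] q7 1.633 tilt [-1.    -0.001  0.001]
```

>>> arm_command:
  moves:
    - [[1,0,0,0,-7.16],[1,0,0,0,-7.16],[1,0,0,0,-7.16],[1,0,0,0,-1.2],[1,0,-0.91,-0.28,0],[1,0,-0.9,-0.27,0],[1,0,-0.9,-0.27,0],[1,0,0,0,0],[1,0,0,0,0]]

```text
clock: 19.93
position: [0.6292, -0.1095, 0.1858]
ee_rot: [-0.107, 0.699, 0.105, 0.699]
ft_force: [-0.2, 0.5, -0.2]
grip_width: -0.003
```

```bash
python3 st.py 0 7
```

```text
t 19.93 pos [ 0.6292 -0.1095  0.1858] psi 1.872 lever0 0.313 r(z) 27.4 s(y) 22.2 F tool [ 0.2  0.6 -0. ] q7 2.114 tilt [-1.    -0.002 -0.   ]
```

View pics/side7z.png

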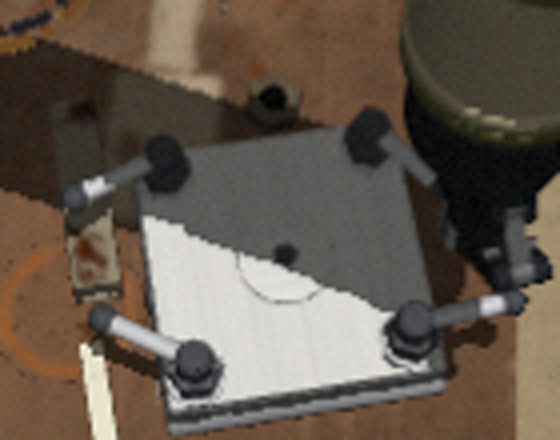

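>>> arm_command:
  moves:
    - [[1,0.8,0.05,0.06,0],[1,0.8,0,0,0],[1,0.4,0,0,0],[1,0.1,0,0,0],[1,0,0,0,0],[1,0,-0.06,0,0],[1,0,-0.06,0,0],[1,0,0,0,0]]

```text
clock: 20.7
position: [0.632, -0.1087, 0.1338]
ee_rot: [-0.108, 0.698, 0.108, 0.699]
ft_force: [0.7, -0.2, 0.1]
grip_width: 0.0
```

```bash
python3 st.py 0
```

```text
t 20.7 pos [ 0.632  -0.1087  0.1338] psi 1.878 lever0 0.313 r(z) 30.5 s(y) 21.9 F tool [-0.1 -0.4  0.6] q7 2.136 tilt [-1.    -0.001  0.002]
```

>>> arm_command:
  moves:
    - [[1,0,-0.06,-0.03,0],[1,0,-0.05,0,0],[1,0,0,0,0]]

```text
clock: 20.95
position: [0.6317, -0.1114, 0.133]
ee_rot: [-0.108, 0.699, 0.108, 0.699]
ft_force: [0.3, 0.8, -0.7]
grip_width: 0.004
```

>>> arm_command:
  moves:
    - [[1,0,-0.04,0,0],[1,0,-0.04,0,0],[1,0,0,0,0]]

```text
clock: 21.2
position: [0.6323, -0.1128, 0.1327]
ee_rot: [-0.108, 0.699, 0.108, 0.699]
ft_force: [0.5, 0.3, -0.0]
grip_width: 0.002
```

```bash
python3 st.py 0
```

```text
t 21.2 pos [ 0.6323 -0.1128  0.1327] psi 1.878 lever0 0.313 r(z) 29.4 s(y) 17.9 F tool [0.  0.1 0.6] q7 2.144 tilt [-1.  0.  0.]
```

>>> arm_command:
  moves:
    - [[1,0,-0.04,0,0],[1,0,-0.04,0,0],[1,0,0,0,0]]

```text
clock: 21.45
position: [0.6328, -0.1139, 0.1326]
ee_rot: [-0.108, 0.699, 0.109, 0.699]
ft_force: [-1.4, 4.0, 1.2]
grip_width: 0.001
```

```bash
python3 st.py 0
```

```text
t 21.45 pos [ 0.6328 -0.1139  0.1326] psi 1.879 lever0 0.313 r(z) 29.6 s(y) 16.6 F tool [-1.2  4.3 -0.1] q7 2.147 tilt [-1.     0.001 -0.   ]
```

Contact. Orbit 17 rows (119°), checking after 8.

>>> arm_command:
  moves:
    - [[1,0.009,-0.146,0.072,7],[1,0.009,-0.146,0.072,7],[1,0.009,-0.146,0.072,7],[1,0.009,-0.146,0.072,7],[1,0.009,-0.146,0.072,7],[1,0.009,-0.146,0.072,7],[1,0.009,-0.146,0.072,7],[1,0.009,-0.146,0.072,7]]

```text
clock: 22.12
position: [0.6436, -0.1428, 0.1308]
ee_rot: [0.235, 0.667, -0.233, 0.667]
ft_force: [1.2, 5.7, 0.8]
grip_width: -0.002
```

```bash
python3 st.py 0
```

```text
t 22.12 pos [ 0.6436 -0.1428  0.1308] psi 0.896 lever0 0.313 r(z) 29.0 s(y) 18.1 F tool [-0.8  5.2 -2.6] q7 1.306 tilt [-1.     0.002 -0.001]
```

>>> arm_command:
  moves:
    - [[1,0.009,-0.146,0.074,7],[1,0.009,-0.146,0.074,7],[1,0.009,-0.146,0.074,7],[1,0.009,-0.146,0.074,7],[1,0.009,-0.146,0.074,7],[1,0.009,-0.146,0.074,7],[1,0.009,-0.146,0.074,7],[1,0.009,-0.146,0.074,7],[1,0.009,-0.146,0.074,7]]

```text
clock: 22.87
position: [0.622, -0.171, 0.1294]
ee_rot: [0.549, 0.446, -0.548, 0.447]
ft_force: [5.4, 3.1, -0.7]
grip_width: 0.002
```

>>> arm_command:
  moves:
    - [[1,0.005,-0.082,0.046,4],[1,0.005,-0.082,0.046,4],[1,0.005,-0.082,0.046,4],[1,0.005,-0.082,0.046,4]]

```text
clock: 23.2
position: [0.6128, -0.1733, 0.129]
ee_rot: [0.605, 0.366, -0.604, 0.367]
ft_force: [3.9, -0.0, 0.7]
grip_width: -0.0
```

```bash
python3 st.py 0
```

```text
t 23.2 pos [ 0.6128 -0.1733  0.129 ] psi -0.481 lever0 0.313 r(z) 29.1 s(y) 18.8 F tool [-0.7  3.4 -1.7] q7 0.143 tilt [-1.     0.003 -0.001]
```

Travel 2.36 rad; now two-row steps.

>>> arm_command:
  moves:
    - [[1,0.005,-0.082,0.048,4],[1,0.005,-0.082,0.048,4]]

```text
clock: 23.37
position: [0.608, -0.1735, 0.1288]
ee_rot: [0.63, 0.323, -0.628, 0.324]
ft_force: [4.5, 0.5, -0.6]
grip_width: -0.001
```

>>> arm_command:
  moves:
    - [[1,0.005,-0.082,0.048,4],[1,0.005,-0.082,0.048,4]]

```text
clock: 23.53
position: [0.6037, -0.1732, 0.1288]
ee_rot: [0.651, 0.278, -0.649, 0.28]
ft_force: [8.3, -2.7, -0.4]
grip_width: 0.004
```

```bash
python3 st.py 0
```

```text
t 23.53 pos [ 0.6037 -0.1732  0.1288] psi -0.76 lever0 0.313 r(z) 29.0 s(y) 19.5 F tool [ 0.4  7.9 -3.8] q7 -0.097 tilt [-1.     0.004 -0.001]
```

>>> arm_command:
  moves:
    - [[1,0,-0.082,0.046,4],[1,0,-0.06,0.03,3]]

```text
clock: 23.7
position: [0.6008, -0.1729, 0.1293]
ee_rot: [0.667, 0.236, -0.664, 0.241]
ft_force: [13.1, -6.8, -4.8]
grip_width: 0.003
```

```bash
python3 st.py 0
```

```text
t 23.7 pos [ 0.6008 -0.1729  0.1293] psi -0.883 lever0 0.313 r(z) 28.5 s(y) 20.8 F tool [ 4.9 13.5 -5.8] q7 -0.204 tilt [-1.     0.008 -0.003]
```

>>> arm_command:
  moves:
    - [[1,0,0.3,0,0],[1,0,0.3,0,0],[1,-0.5,0,0,0],[1,-1,0,0,0],[1,-0.8,0,0,-7.16],[1,0,0,0,-7.16],[1,0,0,0,-7.16],[1,0,0,0,-7.16],[1,0,0,0,-7.16],[1,0,0,0,-7.16],[1,0,0,0,-7.16],[1,0,0,0,-7.16]]

```text
clock: 24.7
position: [0.6076, -0.1836, 0.1862]
ee_rot: [0.467, 0.53, -0.468, 0.531]
ft_force: [0.6, -0.7, 0.2]
grip_width: 0.004
```

>>> arm_command:
  moves:
    - [[1,0,0,0,-7.16],[1,0,0,0,-7.16],[1,0,0,0,-7.16],[1,0,0,0,-7.16],[1,0,0,0,-7.16],[1,0,0,0,-7.16],[1,0,0,0,-7.16],[1,0,0,0,-7.16],[1,0,0,0,-7.16],[1,0,0,0,-7.16],[1,0,0,0,-7.16],[1,0,0,0,-7.16]]

```text
clock: 25.7
position: [0.6076, -0.1838, 0.1862]
ee_rot: [-0.02, 0.707, 0.019, 0.707]
ft_force: [-0.1, 0.3, 0.8]
grip_width: -0.001
```

```bash
python3 st.py 3
```

```text
t 25.7 pos [ 0.6076 -0.1838  0.1862] psi 1.625 lever0 -2.578 r(z) 123.3 s(y) -133.6 F tool [-0.8  0.3 -0.1] q7 2.029 tilt [-1.    -0.001 -0.   ]
```

>>> arm_command:
  moves:
    - [[1,0,0.66,-0.92,0],[1,0,0.66,-0.92,0],[1,0,0.66,-0.92,0],[1,0,0.66,-0.92,0],[1,0,0.66,-0.91,0],[1,0,0.66,-0.91,0],[1,0,0,0,-7.16],[1,0,0,0,-7.16],[1,0,0,0,-7.16],[1,0,0,0,-7.16],[1,0,0,0,-0.6],[1,0,0,0,0]]

```text
clock: 26.7
position: [0.4657, -0.0914, 0.1858]
ee_rot: [-0.194, 0.68, 0.194, 0.68]
ft_force: [-0.3, 0.8, -0.5]
grip_width: -0.004
```

```bash
python3 st.py 3 8
```

```text
t 26.7 pos [ 0.4657 -0.0914  0.1858] psi 2.127 lever0 -2.578 r(z) -27.9 s(y) -23.1 F tool [0.5 0.8 0.1] q7 2.278 tilt [-1. -0.  0.]
```

View pics/side8z.png

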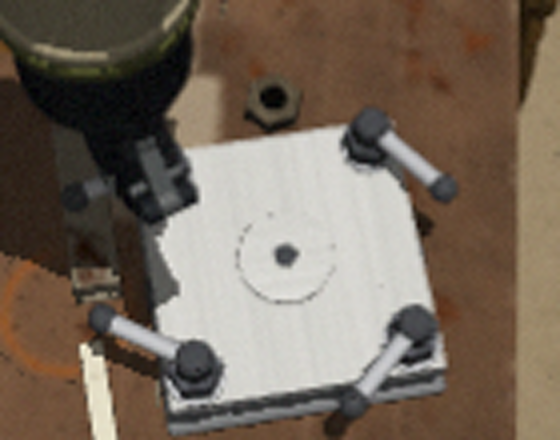

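>>> arm_command:
  moves:
    - [[1,0.8,0,-0.04,0],[1,0.8,0,0,0],[1,0.4,0,0,0],[1,0.1,0,0,0],[1,0,0,0,0],[1,0,0.06,0,0],[1,0,0.06,0,0],[1,0,0,0,0]]

```text
clock: 27.47
position: [0.4637, -0.0886, 0.1337]
ee_rot: [-0.195, 0.679, 0.195, 0.68]
ft_force: [-0.3, 0.1, 0.5]
grip_width: 0.004
```

```bash
python3 st.py 3
```

```text
t 27.47 pos [ 0.4637 -0.0886  0.1337] psi 2.13 lever0 -2.578 r(z) -28.2 s(y) -19.6 F tool [-0.5  0.2 -0.2] q7 2.317 tilt [-1.    -0.     0.001]
```

>>> arm_command:
  moves:
    - [[1,0,0.04,-0.03,0],[1,0,0.04,0,0],[1,0,0,0,0]]

```text
clock: 27.72
position: [0.4618, -0.0877, 0.1332]
ee_rot: [-0.195, 0.679, 0.195, 0.68]
ft_force: [-0.1, -1.5, 1.2]
grip_width: -0.0
```

>>> arm_command:
  moves:
    - [[1,0,0.04,0,0],[1,0,0.02,0,0],[1,0,0,0,0]]

```text
clock: 27.97
position: [0.4612, -0.0869, 0.1332]
ee_rot: [-0.195, 0.679, 0.195, 0.68]
ft_force: [1.4, -4.8, 2.2]
grip_width: -0.0
```

```bash
python3 st.py 3
```

```text
t 27.97 pos [ 0.4612 -0.0869  0.1332] psi 2.13 lever0 -2.578 r(z) -29.4 s(y) -16.7 F tool [-2.2 -4.9 -1.3] q7 2.309 tilt [-1.    -0.001  0.001]
```

>>> arm_command:
  moves:
    - [[1,0.009,0.146,-0.073,7],[1,0.009,0.146,-0.073,7],[1,0.009,0.146,-0.073,7],[1,0.009,0.146,-0.073,7],[1,0.009,0.146,-0.073,7],[1,0.009,0.146,-0.073,7],[1,0.009,0.146,-0.073,7],[1,0.009,0.146,-0.073,7]]

```text
clock: 28.63
position: [0.4429, -0.0606, 0.1311]
ee_rot: [0.149, 0.691, -0.149, 0.691]
ft_force: [-2.0, -2.9, 4.4]
grip_width: -0.003
```

```bash
python3 st.py 3
```

```text
t 28.63 pos [ 0.4429 -0.0606  0.1311] psi 1.146 lever0 -2.578 r(z) -29.8 s(y) -17.3 F tool [-4.4 -3.5 -0.7] q7 1.263 tilt [-1.    -0.    -0.001]
```

>>> arm_command:
  moves:
    - [[1,0.009,0.146,-0.074,7],[1,0.009,0.146,-0.074,7],[1,0.009,0.146,-0.074,7],[1,0.009,0.146,-0.074,7],[1,0.009,0.146,-0.074,7],[1,0.009,0.146,-0.074,7],[1,0.009,0.146,-0.074,7],[1,0.009,0.146,-0.074,7],[1,0.009,0.146,-0.074,7]]

```text
clock: 29.38
position: [0.4573, -0.0278, 0.1288]
ee_rot: [0.488, 0.513, -0.488, 0.511]
ft_force: [-4.8, 1.2, 4.9]
grip_width: -0.002
```

>>> arm_command:
  moves:
    - [[1,0.004,0.082,-0.047,4],[1,0.004,0.082,-0.047,4],[1,0.004,0.082,-0.047,4],[1,0.004,0.082,-0.047,4]]

```text
clock: 29.72
position: [0.4658, -0.0232, 0.1284]
ee_rot: [-0.553, -0.441, 0.554, -0.439]
ft_force: [-3.2, 2.9, 3.9]
grip_width: 0.002
```

```bash
python3 st.py 3
```

```text
t 29.72 pos [ 0.4658 -0.0232  0.1284] psi -0.229 lever0 -2.578 r(z) -30.4 s(y) -18.8 F tool [-3.9 -3.8 -2.1] q7 -0.135 tilt [-1.    -0.003 -0.001]
```

>>> arm_command:
  moves:
    - [[1,0,0.082,-0.047,4],[1,0,0.082,-0.047,4]]

```text
clock: 29.88
position: [0.4704, -0.0219, 0.1283]
ee_rot: [-0.583, -0.401, 0.583, -0.399]
ft_force: [-2.9, 3.9, 3.0]
grip_width: 0.004
```

>>> arm_command:
  moves:
    - [[1,0,0.082,-0.047,4],[1,0,0.082,-0.047,4]]

```text
clock: 30.05
position: [0.4751, -0.0212, 0.1283]
ee_rot: [-0.609, -0.359, 0.61, -0.357]
ft_force: [-3.5, 4.4, 1.8]
grip_width: 0.0
```

```bash
python3 st.py 3
```

```text
t 30.05 pos [ 0.4751 -0.0212  0.1283] psi -0.508 lever0 -2.578 r(z) -30.3 s(y) -19.3 F tool [-1.8 -5.2 -2.1] q7 -0.392 tilt [-1.    -0.003 -0.   ]
```

>>> arm_command:
  moves:
    - [[1,0,0.082,-0.048,4],[1,0,0.082,-0.048,4]]

```text
clock: 30.22
position: [0.4794, -0.0208, 0.1281]
ee_rot: [-0.632, -0.316, 0.634, -0.314]
ft_force: [-6.6, 7.8, 3.3]
grip_width: -0.002
```

>>> arm_command:
  moves:
    - [[1,0,0.082,-0.048,4],[1,0,0.082,-0.048,4]]

```text
clock: 30.38
position: [0.483, -0.0205, 0.1277]
ee_rot: [-0.652, -0.273, 0.655, -0.268]
ft_force: [-12.1, 12.4, 7.1]
grip_width: 0.002
```

```bash
python3 st.py 3
```

```text
t 30.38 pos [ 0.483  -0.0205  0.1277] psi -0.786 lever0 -2.578 r(z) -30.0 s(y) -21.8 F tool [ -7.  -17.4  -0.2] q7 -0.64 tilt [-1.    -0.007  0.002]
```

>>> arm_command:
  moves:
    - [[1,0,-0.35,0,0],[1,0,-0.35,0,0],[1,-0.5,0,0,0],[1,-1,0,0,0],[1,-1,0,0,0],[1,-1,-0.9,0,0],[1,-1,-1,0,0],[1,-1,-1,0,0],[1,-1,-1,0,0],[1,0,-1,0,0],[1,0,-1,0,0],[1,0,0,0,0]]

```text
clock: 31.38
position: [0.3658, 0.0962, 0.2914]
ee_rot: [0.653, 0.273, -0.652, 0.272]
ft_force: [0.2, 0.9, -0.6]
grip_width: -0.004
```

```bash
python3 st.py 3 9
```

```text
t 31.38 pos [0.3658 0.0962 0.2914] psi -0.779 lever0 -2.578 r(z) -30.8 s(y) -187.0 F tool [ 0.6 -0.5 -0.8] q7 -1.298 tilt [-1.    -0.001 -0.002]
```

View pics/side9z.png

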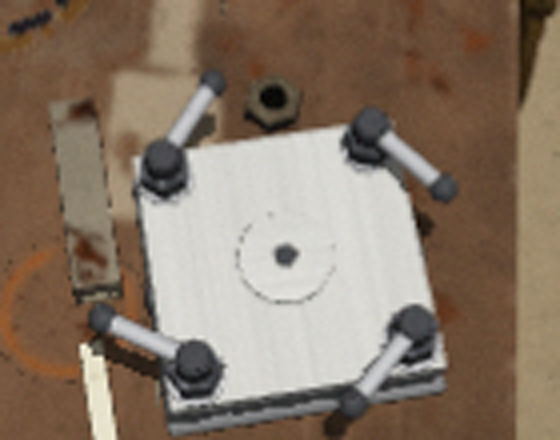

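View pics/top9z.png

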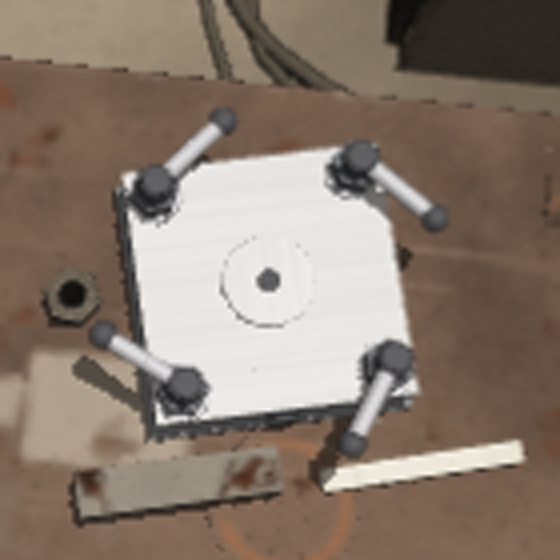

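Run:
```python
from h import *
p=np.load('fit.npy')
for cam_,c0,c1 in (('side',(331,303),None),('top',(377,219),None)):
    a=cv2.imread(f'pics/{cam_}0.png',0).astype(np.float32);b=cv2.imread(f'pics/{cam_}9.png',0).astype(np.float32)
    def track(x,y,h):
        T=a[y-h:y+h+1,x-h:x+h+1]; W=b[y-h-6:y+h+7,x-h-6:x+h+7]
        T=cv2.resize(T,None,fx=8,fy=8,interpolation=cv2.INTER_CUBIC);W=cv2.resize(W,None,fx=8,fy=8,interpolation=cv2.INTER_CUBIC)
        m=cv2.matchTemplate(W,T,cv2.TM_CCOEFF_NORMED);_,v,_,l=cv2.minMaxLoc(m);return np.array(l)/8-6,round(v,3)
    print(cam_,'hole',track(*c0,8),'hole small',track(*c0,4))
    N=np.array([.5434,-.0979,.047]);q=proj(cam_,np.array([N,N-[0,0,.005]]));print('pred 5mm (row,col)',q[1]-q[0],q[0])
    H={'top':[(362,157),(397,357),(158,181),(187,382)],'side':[(414,327),(192,355),(373,125),(164,156)]}[cam_];O={'top':(310,150),'side':(260,240)}[cam_]
    for u,v in H:
        x,y=round(u/4+O[0]),round(v/4+O[1]); print((x,y),track(x,y,4))
```

```text
side hole (array([0.125, 0.75 ]), 0.989) hole small (array([0.125, 0.75 ]), 0.986)
pred 5mm (row,col) [ 0.89676842 -0.02279187] [303.77434347 331.13475628]
(364, 322) (array([-1.625, -4.125]), 0.491)
(308, 329) (array([0.375, 1.25 ]), 0.615)
(353, 271) (array([-1.5  ,  0.375]), 0.589)
(301, 279) (array([-2.125, -2.5  ]), 0.704)
top hole (array([-0.25 ,  0.625]), 0.975) hole small (array([-0.375,  0.625]), 0.968)
pred 5mm (row,col) [ 0.52560482 -0.26016648] [219.50384987 377.01897864]
(400, 189) (array([-0.75 ,  0.375]), 0.765)
(409, 239) (array([-1.375, -6.   ]), 0.396)
(350, 195) (array([-0.25 ,  0.375]), 0.676)
(357, 246) (array([0.5  , 1.625]), 0.758)
```

Run:
```python
from h import *
print(manip.get_obs()['ft_force']); print(manip.hand_in())
```

```text
[ 0.00662562 -0.1413333   0.15428923]
the job is handed in; nothing more can be done
None
```

I tightened all four lever nuts to their stops in cross order and handed the job in at about 31.4 s of the 72 s allowed. I pushed the levers round with closed fingers. The first diagonal pair was the (−x,−y) and (+x,+y) corners as seen from the robot. The second was (+x,−y), then (−x,+y).

**Stops:** While turning, the levers resisted with about 4–5 N. At each stop the push climbed steeply while the tool hardly moved. The last readings were 13, 13, 14 and 17 N sideways, up to about 19 N in total and under the 25 N limit. The turns came to roughly 3.4, 3.2, 2.7 and 2.8 rad, all within the expected range.

**Cover:** In both cameras the middle of the cover moved by about what a 5 mm drop should give (0.75 px measured against 0.9 px expected in one, 0.63 against 0.53 in the other). The pictures do not resolve height better than about a millimetre. They support the cover being down but do not prove the 0.35 mm nut tolerance or the tilt limit.

**Other things:** The tube, spare nut and soapstone near the pump look unmoved in the last pictures. I did not check the other bystanders separately, but the arm stayed well above them. The arm was clear of everything at hand-in, with wrist force near zero.

**Checks that did not work or disagreed:**
- Tracking the nut heads in the pictures to measure their heights failed, because the levers had changed the view. That each nut is home rests on the felt stop.
- The networks' first nut positions did not agree between the cameras, by up to about 12 mm. I refitted them from pixels I picked by eye, to within about 1–2 px.

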